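# Pack the paint bench into two stack-nest crates

## Task

Pack up the paint bench: lift the upper crate out of the lower one it is nested in and stand it on the cutting mat, then put all the paint jars into the lower crate. Next put the upper crate back turned half round, so that its feet stand level on the lower crate's rim lugs instead of nesting, and lay all the filling knives flat inside the upper crate. Leave the other things on the bench alone.

Things in the scene. Friction and masses are not known exactly. Their poses are not given: they have to be found in the camera images.
- lower_crate: Lower of two alike green plastic stack-nest crates, about 0.7 kg, stands on the bench, long side facing the robot. Open top, 234 (own x) x 200 (y) x 80 mm high, floor 190 x 154 mm, 4 mm thick; sides flare to a rim 30 mm high with a 224 x 190 mm opening. A ridge, x -30 to 30 mm, 48 mm wide at the floor, 24 mm at the top, stands mid-floor under the grip tab. Origin: centre of underside.
- lower_card (a point): White card lip on the rim of the lower crate's +x end only, at x 123, y 0, z 78 mm of its frame. Each crate has four lugs, 18 mm long, that stick 14 mm inwards from the long rims at x +88 and -62 mm, tops 70 mm above the underside, and four feet, 18 mm long, at the bottom of the long sides at x -88 and +62 mm, out to 90.5 mm from the middle.
- upper_tab (a point): Middle of the grip tab of the upper crate (about 0.35 kg): upright plate 60 mm long (x), 14 mm thick (y), 24 mm tall, 56 to 80 mm above the underside, top level with the rim; right below it the ridge is 24 mm wide and widens. This point is 68 mm above the centre of the underside. Axes are the crate's: x towards its card lip, z up. The lower crate has the same tab.
- upper_card (a point): White card lip of the upper crate, 123 mm along x and 10 mm above its tab's middle. The crate starts nested in the lower one the same way round, underside 30 mm above the lower's. Turned half round about the vertical, its feet stand on the lower crate's lugs and its underside is 70 mm above the lower's, with about 4 mm of play sideways.
- mat: Dark cutting mat fixed on the bench, 250 x 250 x 3 mm, free of things; origin at the centre of its underside. Left or right of the lower crate.
- jar0_c (a point): Closed white paint jar with black lid, round, 46 mm diameter, 58 mm tall, about 0.12 kg, standing upright on the bench (z along its axis). The point is its centre, 29 mm up. May be absent.
- jar1_c (a point): Closed white paint jar with black lid, round, 46 mm diameter, 58 mm tall, about 0.12 kg, standing upright on the bench (z along its axis). The point is its centre, 29 mm up. May be absent.
- jar2_c (a point): Closed white paint jar with black lid, round, 46 mm diameter, 58 mm tall, about 0.12 kg, standing upright on the bench (z along its axis). The point is its centre, 29 mm up. May be absent.
- knife0_c (a point): Filling knife lying flat on the bench, about 0.07 kg: wooden handle 85 x 22 x 18 mm along its x axis (z up, lies on the bench), and a thin steel blade 40 mm wide at half the handle's height, its end 88 mm from this point in +x. The point is the centre of the handle, 9 mm up, close to its centre of mass. May be absent.
- knife1_c (a point): Filling knife lying flat on the bench, about 0.07 kg: wooden handle 85 x 22 x 18 mm along its x axis (z up, lies on the bench), and a thin steel blade 40 mm wide at half the handle's height, its end 88 mm from this point in +x. The point is the centre of the handle, 9 mm up, close to its centre of mass. May be absent.
- knife2_c (a point): Filling knife lying flat on the bench, about 0.07 kg: wooden handle 85 x 22 x 18 mm along its x axis (z up, lies on the bench), and a thin steel blade 40 mm wide at half the handle's height, its end 88 mm from this point in +x. The point is the centre of the handle, 9 mm up, close to its centre of mass. May be absent.
- tape: Bystander: roll of masking tape lying flat, 90 mm diameter, 24 mm high; origin at the centre of its underside. Leave it alone.
- sander: Bystander: cork sanding block 50 x 90 x 30 mm; origin at the centre of its underside. Leave it alone.
- thinner: Bystander: amber thinner bottle, 68 mm diameter, 160 mm tall; origin at the centre of its underside. Leave it alone.
- rinse_cup: Bystander: steel cup, 76 mm diameter, 70 mm tall; origin at the centre of its underside. Leave it alone.
Not all that is in view belongs to the job. What is shaped like the part that bears jar1_c but red is not meant.

How it is judged:
By the outcome, as a careful person would: the job done as asked, in the order asked, and still so for the second after the job is handed in, with the robot touching nothing.
Of jar0, jar1, jar2 only 2 to 3 are there at a start; the rules pass over those that are not, and their reading is None.
Of knife0, knife1, knife2 only 2 to 3 are there at a start; the rules pass over those that are not, and their reading is None.
At some moment in a run one of jar0, jar1, jar2, knife0, knife1, knife2 may be knocked a few centimetres aside while the robot is not near it.
Once in a run the grip may slacken for a moment while it holds something.
It also fails if it takes over 210 s, if anything falls off the work surface, if the arm or the gripper's body presses on something with over 40 N, if the wrist force passes 120 N, or if a joint passes its speed limit or range.

## Robot

A 6-joint arm with a two-finger parallel gripper is mounted at the origin on the work surface. World frame = base frame: x ahead of the robot, y to its left, z up, the work surface at z = 0. Lengths are in m, angles in degrees, forces in N, time in s.
With the tool pointing down it reaches from about 0.35 to 0.975 m from the base axis. Payload 4.9 kg.
Tool frame: the origin (TCP) lies at the very end of the fingers, on their centre line; the grasp point (between the pads) lies 19 mm behind it (env.pinch_z is the distance from the TCP to the grasp point, in m); z points along the fingers, y is the line along which they close (so a half turn about z gives the same grasp; the last joint's range is limited). The gripper opens to 85 mm and grips with 20 to 120 N. Pads are 22 mm wide; open, the fingers measure 114 mm over their backs; the gripper's body (76 mm by 85 mm) begins 54 mm behind the grasp point. The pads swing forward as they close: fully open they stand 13 mm farther back than shut.
Start: joints at [69.099, 3.019, 92.412, -0, 84.569, -6.818], TCP at [0.152, 0.606, 0.231] pointing down, gripper open.
Joint ranges: [-172.51, 172.51], [-57.92, 126.97], [3.15, 148.05], [-58.71, 238.71], [5.1, 150.11], [-179.66, 179.66]. Speed limits (degrees/s): [147.25, 147.25, 180, 180, 180, 180].

## Interface

Orientations are given as [roll, pitch, yaw] about the fixed x, y, z axes, in that order (R = Rz(yaw) Ry(pitch) Rx(roll)).
In Python, from cell import env gives the robot as it stands.
- The arm moves only by the shell command python3 -m pendant 'ROWS' [FORCE]. ROWS is JSON, one flat list of numbers, 7 for each row, row after row: the turn, a rotation vector about the tool's x, y, z in units of 45 degrees (1.0 is 45 degrees), then the shift along the tool's x, y, z in units of 0.3 m (1.0 is 0.3 m), then the finger opening in mm, from 0 to 85.4. In form: [rx, ry, rz, tx, ty, tz, grip, rx, ry, rz, tx, ty, tz, grip, ...]. A call has 1 to 12 rows; each row is the pose to reach, as a shift and turn from the pose commanded when the call began, along the tool's axes at that moment; what a row does not reach only later rows make up. A row lasts 1/8 s, in which the tool goes at most 62.5 mm and 10.7 degrees, less where a joint would pass 70% of its speed; a pose out of reach is approached as far as the arm can. A call with a number of a shift or a turn outside -1 to 1 is refused whole. A call with a gripper value outside its range is refused whole. The fingers move at their own pace and stop on an object; FORCE is the grip in N (left out, the last holds). Time passes only in rows, so rows that repeat a pose let the fingers close. It gives the time, the measured TCP pose, the force, the opening and the grip force at its end, in the units of the state.
- env.sense(): the state, without advancing time (a new reading comes with each control period).
- env.snapshot(name): name is "scene" or "top" or "wrist"; returns the picture (384x512x3 uint8, red, green, blue); there is no depth.
- env.camera_params(name): a dict with "mtx" (3x3 intrinsics, pixels), "position" and "rotation" of the camera in the world. Camera axes: x right, y down, z forward; pixel columns grow to the right and rows downward; lengths in m; the calibration is good to about 2 mm. A picture is of the moment at which its call begins: read the wrist's pose just before it. camera_params takes no time and is no camera call; for the wrist camera it gives the pose at the moment of the call.
- env.close_job(): hands the job in; it is judged then, once.
The state is a dict: "time_s": time; "joint_positions": joint angles; "joint_velocities": joint speeds; "joint_torque": joint torques, N m; "ee_pos": TCP position; "orientation": TCP orientation; "ft_force": force on the tool from outside, world axes, zero at the start; "moment": the same for the moment, N m; "width": finger opening in m; "grip_force": force on a finger pad.
Only numpy, scipy, OpenCV 4.12 (cv2) and the standard library are available. Lean on these libraries where they do the work, as an engineer would, in place of code of your own. Each camera call takes 0.05 s, during which the arm holds its last target. There are 200 camera calls.

## Working session

There is one attempt and no reset: what is moved stays moved. The work goes in short steps, Python scripts to look and compute and a shell command to move; the robot and the scene stay as the last step left them, time stands still between calls to the robot, and variables do not carry over. Pictures are saved under pics/ and viewed, at most 14 in all, crops included, and the job is handed in when it is done.

```bash
ls; mkdir -p pics; python3 - <<'E'
from cell import env
import cv2
print(env.sense())
for n in ("scene","top"):
    im=env.snapshot(n); cv2.imwrite(f"pics/{n}0.png",cv2.cvtColor(im,cv2.COLOR_RGB2BGR)); p=env.camera_params(n); print(n,p)
a=cv2.imread("pics/scene0.png");b=cv2.imread("pics/top0.png")
cv2.imwrite("pics/top0b.png",cv2.resize(b,(800,600),interpolation=cv2.INTER_CUBIC))
E
```

```text
pics
{'time_s': 0.0, 'joint_positions': array([ 6.90975957e+01,  3.05537549e+00,  9.24922942e+01, -1.72892697e-03,
        8.45675427e+01, -6.82033261e+00]), 'joint_velocities': array([-0.00705437, -0.12413806,  0.00760244,  0.02801309,  0.06025667,
        0.05077479]), 'joint_torque': array([ 8.87588158e-05, -3.93692207e+01, -3.70173597e+01, -1.87612051e-05,
        7.03830548e-03,  5.71309187e-06]), 'ee_pos': array([0.15187756, 0.60562735, 0.23008128]), 'orientation': array([-1.79885399e+02, -1.19735328e-02,  1.65918082e+02]), 'ft_force': array([-0.08270606,  0.40608265,  0.70048988]), 'moment': array([ 0.05082048, -0.05528278,  0.0093435 ]), 'grip_force': 0.0, 'width': 0.0853172028232993}
scene {'mtx': array([[382.58511432,   0.        , 255.26102039],
       [  0.        , 382.58511432, 195.0222869 ],
       [  0.        ,   0.        ,   1.        ]]), 'position': array([1.19745628, 0.51763682, 0.69333154]), 'rotation': array([-123.84618386,    1.34503951,  124.50779672])}
top {'mtx': array([[443.88194415,   0.        , 250.83208214],
       [  0.        , 443.88194415, 190.62897489],
       [  0.        ,   0.        ,   1.        ]]), 'position': array([ 0.29917572, -0.01549195,  1.42034954]), 'rotation': array([-1.71726727e+02,  1.24240991e-01, -8.88026494e+01])}
```

View pics/top0b.png

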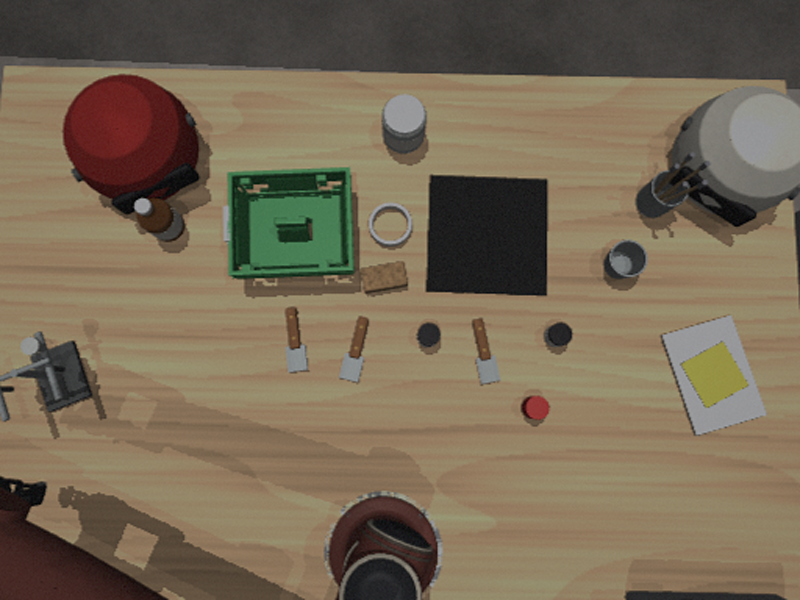

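View pics/scene0.png

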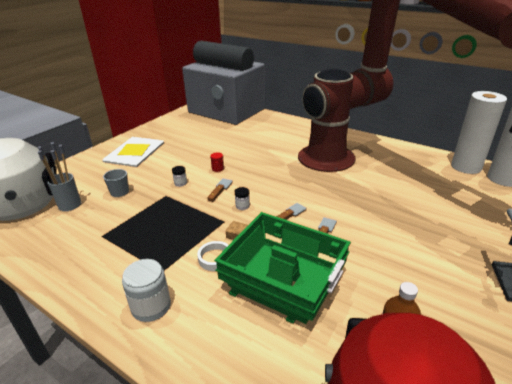

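The top view shows upward as +x and left as +y.
- **Crates:** nested at about (291,223), card lip at the left end (226,224), so crate x is roughly world +y.
- **Mat:** centre about (488,236).
- **Jars:** the black-lid jars are at (428,335) and (559,334). The red-lid one at (536,407) is excluded, and the large grey can at (404,122) is not a jar.
- **Knives:** handles at about (292,327), (359,337) and (481,338).

```bash
cat > h.py <<'E'
import numpy as np, cv2
from cell import env
from scipy.spatial.transform import Rotation as Ro
def pix(cam,uv,z):
    p=env.camera_params(cam) if isinstance(cam,str) else cam
    K=p["mtx"];R=Ro.from_euler("xyz",p["rotation"],degrees=True).as_matrix();t=p["position"]
    d=(R@np.linalg.inv(K)@np.c_[np.atleast_2d(uv),np.ones(len(np.atleast_2d(uv)))].T).T
    return t+d*((z-t[2])/d[:,2])[:,None]
def proj(cam,P):
    p=env.camera_params(cam) if isinstance(cam,str) else cam
    K=p["mtx"];R=Ro.from_euler("xyz",p["rotation"],degrees=True).as_matrix();t=p["position"]
    q=(K@(R.T@(np.atleast_2d(P)-t).T)).T
    return q[:,:2]/q[:,2:]
def go(x,y,z,yaw):
    "tool-frame delta row (units) from the measured pose to a down pose"
    s=env.sense();R0=Ro.from_euler("xyz",s["orientation"],degrees=True)
    R1=Ro.from_euler("xyz",[180,0,yaw],degrees=True)
    d=R0.inv().apply(np.array([x,y,z])-s["ee_pos"])/.3
    r=np.degrees((R0.inv()*R1).as_rotvec())/45
    print("row",r.round(3),d.round(3),"pos",s["ee_pos"].round(4),s["orientation"].round(1),"t",round(s["time_s"],1))
def snap(name,f,scale=None,box=None):
    p=env.camera_params(name);im=cv2.cvtColor(env.snapshot(name),cv2.COLOR_RGB2BGR)
    o=im if box is None else im[box[1]:box[3],box[0]:box[2]]
    if scale:o=cv2.resize(o,None,fx=scale,fy=scale,interpolation=cv2.INTER_CUBIC)
    cv2.imwrite("pics/"+f,o);return im,p
E
python3 - <<'E'
from h import *
s=.64
for n,u,z in [("tab",(291,220),.11),("card",(226,224),.108),("mat",(488,236),.003),("jarA",(428,334),.058),("jarB",(559,334),.058),("red",(536,407),.058),
 ("kA h0",(292,308),.018),("kA end",(298,372),.009),("kB h0",(364,318),.018),("kB end",(350,382),.009),("kC h0",(478,319),.018),("kC end",(489,384),.009),
 ("tape",(390,224),.02),("thin",(143,206),.16),("grey",(404,108),.1),("sander",(385,277),.03),("crBL",(231,279),.11),("crBR",(355,274),.11),("crTL",(229,171),.11),("crTR",(349,168),.11)]:
    print(n,pix("top",np.array([u])*s,z)[0].round(3))
go(.6,.2,.3,90)
E
```

```text
tab [0.638 0.19  0.11 ]
card [0.628 0.317 0.108]
mat [ 0.64  -0.206  0.003]
jarA [ 0.427 -0.081  0.058]
jarB [ 0.432 -0.339  0.058]
red [ 0.289 -0.292  0.058]
kA h0 [0.478 0.195 0.018]
kA end [0.349 0.179 0.009]
kB h0 [0.46  0.048 0.018]
kB end [0.331 0.073 0.009]
kC h0 [ 0.463 -0.184  0.018]
kC end [ 0.333 -0.208  0.009]
tape [ 0.657 -0.001  0.02 ]
thin [0.647 0.461 0.16 ]
grey [ 0.876 -0.025  0.1  ]
sander [0.544 0.007 0.03 ]
crBL [0.52  0.301 0.11 ]
crBR [0.534 0.063 0.11 ]
crTL [0.735 0.316 0.11 ]
crTR [0.745 0.081 0.11 ]
row [-2.000e-03  1.000e-03  1.687e+00] [-1.778 -0.949 -0.231] pos [0.1519 0.6057 0.2302] [-179.9   -0.   165.9] t 0.1
```

```bash
python3 -m pendant '[0.2,0,0,-0.2,-0.1,-0.05,85, 0,0,0.5,-0.5,-0.25,-0.1,85, 0,0,0.8,-0.8,-0.4,-0.2,85, 0,0,1,-0.95,-0.5,-0.25,85, 0,0,1,-0.95,-0.5,-0.25,85, 0,0,1,-0.95,-0.5,-0.25,85, 0,0,1,-0.95,-0.5,-0.25,85]'; python3 -c "
from h import *
go(.56,.19,.30,93)"
```

```text
time_s: 0.98
ee_pos: [0.3924, 0.391, 0.3062]
orientation: [-180.0, -0.0, 120.9]
ft_force: [-0.6, -0.4, -0.4]
width: 0.0849
grip_force: 0.0
row [-0.001 -0.001  0.619] [-0.862  0.136  0.02 ] pos [0.3924 0.391  0.3062] [-180.    -0.   120.9] t 1.0
```

```bash
python3 -m pendant '[0,0,0.3,-0.4,0.07,0,85, 0,0,0.62,-0.7,0.1,0,85, 0,0,0.62,-0.86,0.14,0,85, 0,0,0.62,-0.86,0.14,0,85, 0,0,0.62,-0.86,0.14,0,85, 0,0,0.62,-0.86,0.14,0,85, 0,0,0.62,-0.86,0.14,0,85, 0,0,0.62,-0.86,0.14,0,85]'; python3 -c "
from h import *
go(.638,.19,.11,93)
im,p=snap('wrist','w1.png'); print(p)
np.save('w1.npy',p,allow_pickle=True)
"
```

```text
time_s: 1.98
ee_pos: [0.5597, 0.1932, 0.3064]
orientation: [180.0, -0.0, 93.2]
ft_force: [0.7, -0.7, -0.1]
width: 0.0851
grip_force: 0.0
row [ 0.    -0.     0.004] [-0.025  0.26   0.655] pos [0.5597 0.1932 0.3064] [180.   -0.   93.2] t 2.0
{'mtx': array([[338.22518984,   0.        , 257.04636948],
       [  0.        , 338.22518984, 186.73268632],
       [  0.        ,   0.        ,   1.        ]]), 'position': array([0.55722998, 0.2768966 , 0.4491277 ]), 'rotation': array([ 1.61200798e+02, -1.59548544e-02,  3.16179500e+00])}
```

View pics/w1.png

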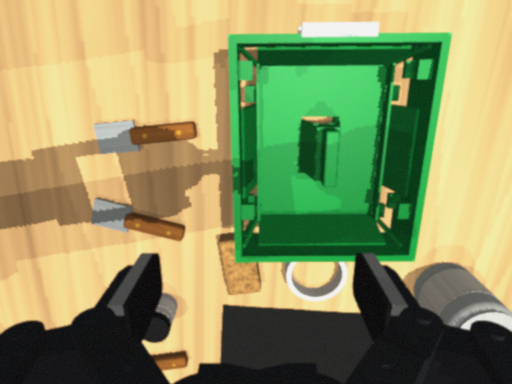

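The wrist view shows the upper rim corners at (230,36), (449,35), (414,261) and (237,261). The tab top is centred at about (331,157), and the card is at the top at (339,30).

```bash
python3 -c "
from h import *
p=np.load('w1.npy',allow_pickle=True).item()
c=pix(p,[(230,36),(449,35),(414,261),(237,261)],.11)
print(c.round(4)); print('ctr',c.mean(0).round(4))
for a,b in((2,1),(3,0)): d=c[a]-c[b]; d=-d; print(np.degrees(np.arctan2(d[1],d[0])),np.linalg.norm(d))
print(pix(p,[(331,157),(323,127),(339,127),(338,186),(323,184)],.11).round(4))
x,y=c.mean(0)[:2]
go(x,y,.09,93)"
```

```text
[[0.5308 0.3065 0.11  ]
 [0.7317 0.3184 0.11  ]
 [0.7481 0.0818 0.11  ]
 [0.5457 0.0707 0.11  ]]
ctr [0.6391 0.1944 0.11  ]
93.95794056533583 0.23714149488115938
93.62875572628836 0.2362442762439182
[[0.6379 0.1981 0.11  ]
 [0.626  0.2282 0.11  ]
 [0.642  0.2291 0.11  ]
 [0.6492 0.1672 0.11  ]
 [0.6331 0.1685 0.11  ]]
row [ 0.    -0.     0.003] [-0.01   0.264  0.722] pos [0.5599 0.1929 0.3064] [180.   -0.   93.1] t 2.0
```

```bash
python3 -m pendant '[0,0,-0.02,-0.005,0.13,0.1,60, 0,0,-0.02,-0.005,0.264,0.25,60, 0,0,-0.02,-0.005,0.264,0.4,60, 0,0,-0.02,-0.005,0.264,0.55,60, 0,0,-0.02,-0.005,0.264,0.65,60, 0,0,-0.02,-0.005,0.264,0.70,60, 0,0,-0.02,-0.005,0.264,0.722,60, 0,0,-0.02,-0.005,0.264,0.722,60, 0,0,-0.02,-0.005,0.264,0.722,30]' 40; python3 -m pendant '[0,0,0,0,0,0,0, 0,0,0,0,0,0,0, 0,0,0,0,0,0,0, 0,0,0,0,0,0,0, 0,0,0,0,0,0,0, 0,0,0,0,0,0,0, 0,0,0,0,0,0,0]' 100
```

```text
time_s: 3.15
ee_pos: [0.6409, 0.1945, 0.0916]
orientation: [179.8, -0.0, 93.9]
ft_force: [-0.4, 0.4, -0.7]
width: 0.0432
grip_force: 0.0
time_s: 4.03
ee_pos: [0.6398, 0.1944, 0.0911]
orientation: [-180.0, -0.0, 93.9]
ft_force: [-3.5, -0.6, 4.7]
width: 0.0114
grip_force: 98.3
```

```bash
python3 -m pendant '[0,0,0,0,0,-0.03,0, 0,0,0,0,0,-0.08,0, 0,0,0,0,0,-0.15,0, 0,0,0,0,0,-0.25,0, 0,0,0,0,0,-0.35,0, 0,0,0,0,0,-0.45,0, 0,0,0,0,0,-0.45,0, 0,0,0,0,0,-0.45,0]'; python3 -c "
from h import *
b=cv2.imread('pics/top0.png'); m=(b.max(2)<45).astype(np.uint8); n,l,st,ce=cv2.connectedComponentsWithStats(m)
i=[k for k in range(1,n) if abs(ce[k][0]-312)<12 and abs(ce[k][1]-151)<12][0]
c=cv2.boxPoints(cv2.minAreaRect(np.argwhere(l==i)[:,::-1].astype(np.float32)))
w=pix('top',c,.003); print(w.round(3),w.mean(0))
go(w.mean(0)[0],w.mean(0)[1],.25,94)
snap('top','t1.png',1.5)
"
```

```text
time_s: 5.03
ee_pos: [0.6393, 0.1942, 0.224]
orientation: [-179.9, 0.0, 93.9]
ft_force: [-0.7, -0.3, -3.8]
width: 0.0116
grip_force: 98.0
[[ 0.521 -0.079  0.003]
 [ 0.769 -0.083  0.003]
 [ 0.765 -0.335  0.003]
 [ 0.518 -0.325  0.003]] [ 0.64325587 -0.20541788  0.003     ]
row [-0.001  0.    -0.002] [-1.33  -0.078 -0.086] pos [0.6393 0.1942 0.224 ] [-179.9    0.    93.9] t 5.0
```

View pics/t1.png

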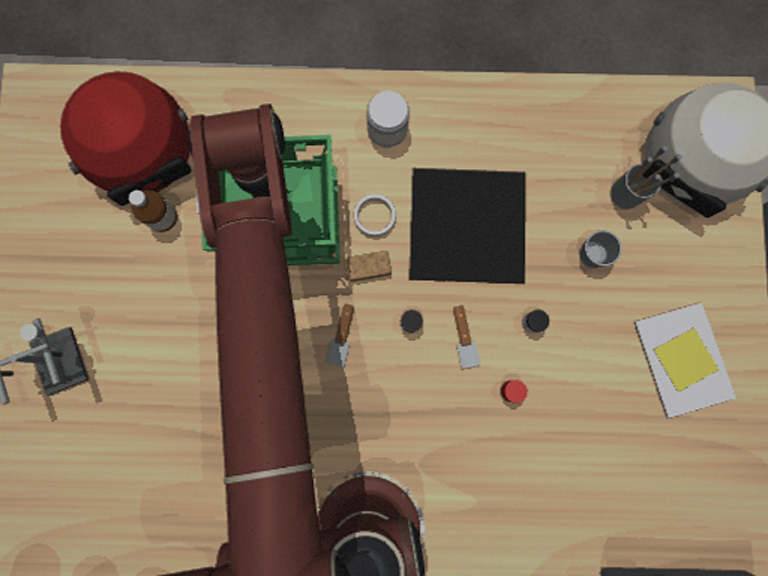

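The upper crate is up, with the expected 3.8 N load. Carrying it to the mat.

```bash
python3 -m pendant '[0,0,0,-0.05,0,0,0, 0,0,0,-0.13,-0.01,0,0, 0,0,0,-0.23,-0.01,0,0, 0,0,0,-0.33,-0.02,0,0, 0,0,0,-0.43,-0.03,0,0, 0,0,0,-0.53,-0.03,0,0, 0,0,0,-0.63,-0.035,0,0, 0,0,0,-0.73,-0.04,0,0, 0,0,0,-0.83,-0.05,0,0, 0,0,0,-0.93,-0.055,0,0, 0,0,0,-0.93,-0.055,0,0]'
python3 -m pendant '[0,0,0.05,-0.1,-0.005,0,0, 0,0,0.11,-0.2,-0.01,0.0,0, 0,0,0.11,-0.3,-0.02,0,0, 0,0,0.11,-0.4,-0.023,0,0, 0,0,0.11,-0.4,-0.023,0,0, 0,0,0.11,-0.4,-0.023,0.1,0, 0,0,0.11,-0.4,-0.023,0.2,0, 0,0,0.11,-0.4,-0.023,0.3,0, 0,0,0.11,-0.4,-0.023,0.4,0, 0,0,0.11,-0.4,-0.023,0.45,0, 0,0,0.11,-0.4,-0.023,0.45,0]'
python3 -c "
from h import *
go(.6432,-.2054,.064,89)"
```

```text
time_s: 6.45
ee_pos: [0.6415, -0.0888, 0.2242]
orientation: [-179.9, 0.0, 93.7]
ft_force: [0.0, -0.3, -3.4]
width: 0.0115
grip_force: 97.8
time_s: 7.82
ee_pos: [0.6427, -0.2046, 0.0883]
orientation: [-179.8, -0.1, 89.0]
ft_force: [-0.8, 1.1, -2.5]
width: 0.0117
grip_force: 97.9
row [-0.003 -0.002 -0.   ] [-0.003  0.002  0.081] pos [ 0.6427 -0.2046  0.0883] [-1.798e+02 -1.000e-01  8.900e+01] t 7.8
```

```bash
python3 -m pendant '[0,0,0,0,0,0.04,0, 0,0,0,0,0,0.07,0, 0,0,0,0,0,0.081,0, 0,0,0,0,0,0.082,0, 0,0,0,0,0,0.082,0]'
python3 -m pendant '[0,0,0,0,0,0,45, 0,0,0,0,0,0,45, 0,0,0,0,0,0,45, 0,0,0,0,0,0,45, 0,0,0,0,0,-0.1,45, 0,0,0,0,0,-0.3,60, 0,0,0,0,0,-0.5,85, 0,0,0,0,0,-0.5,85]'
python3 -c "
from h import *
go(.427,-.081,.2,0)
snap('wrist','w2.png');snap('top','t2.png')
print(env.camera_params('wrist'))
a=cv2.imread('pics/w2.png');b=cv2.imread('pics/t2.png')
cv2.imwrite('pics/c2.png',cv2.resize(b[60:300,120:440],None,fx=2.5,fy=2.5,interpolation=cv2.INTER_CUBIC))"
```

```text
time_s: 8.45
ee_pos: [0.6439, -0.2055, 0.0655]
orientation: [180.0, 0.0, 89.0]
ft_force: [-0.4, -0.6, -2.9]
width: 0.0117
grip_force: 98.0
time_s: 9.45
ee_pos: [0.6471, -0.2069, 0.2239]
orientation: [179.3, 0.3, 89.0]
ft_force: [-0.2, 0.0, -0.2]
width: 0.085
grip_force: 0.0
row [ 0.018 -0.007  1.977] [ 0.407 -0.742  0.068] pos [ 0.6471 -0.2069  0.2239] [179.3   0.3  89. ] t 9.4
{'mtx': array([[338.22518984,   0.        , 257.04636948],
       [  0.        , 338.22518984, 186.73268632],
       [  0.        ,   0.        ,   1.        ]]), 'position': array([ 0.64745633, -0.12159215,  0.35907844]), 'rotation': array([ 1.61131709e+02, -1.35793130e-01, -1.04082196e+00])}
```

View pics/c2.png

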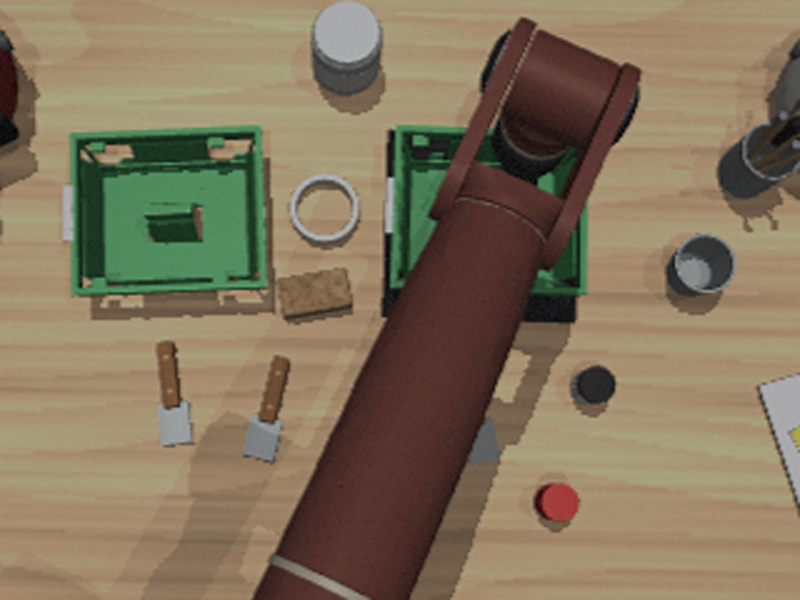

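The lower crate is now empty and the upper one is standing on the mat. Next, a closer look at the jars.

```bash
python3 -m pendant '[0,0,0,-0.15,-0.15,-0.09,85, 0,0,0,-0.3,-0.3,-0.09,85, 0,0,0,-0.45,-0.5,-0.09,85, 0,0,0,-0.64,-0.72,-0.09,85, 0,0,0,-0.64,-0.72,-0.09,85, 0,0,0,-0.64,-0.72,-0.09,85, 0,0,0,-0.64,-0.72,-0.09,85, 0,0,0,-0.64,-0.72,-0.09,85]'
python3 -c "
from h import *
im,p=snap('wrist','w3.png');np.save('w3.npy',p,allow_pickle=True)
go(.432,-.339,.02,89)"
```

```text
time_s: 10.55
ee_pos: [0.4249, -0.3925, 0.2412]
orientation: [-180.0, -0.1, 89.1]
ft_force: [-0.2, 0.4, -0.2]
width: 0.0849
grip_force: 0.0
row [-0.001 -0.001  0.002] [0.178 0.021 0.738] pos [ 0.425  -0.3925  0.2415] [-1.80e+02 -1.00e-01  8.91e+01] t 10.6
```

View pics/w3.png

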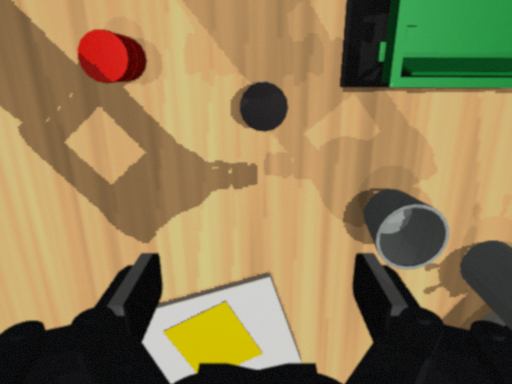

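Jar candidates here are the black lid at (264,106) and the red one at (108,55). The black lid fits the description, and the red is excluded by the task. Locating it.

```bash
python3 -c "
from h import *
p=np.load('w3.npy',allow_pickle=True).item()
x,y,z=pix(p,[(264,106)],.058)[0];print(x,y)
go(x,y,.02,89)
c=np.array([.639,.195]);a=np.radians(93.8);ex=np.array([np.cos(a),np.sin(a)])
for s in(62,-62): print(c+ex*s/1000)
"
```

```text
0.43435960023954506 -0.3392337143137807
row [-0.001 -0.001  0.002] [0.177 0.029 0.738] pos [ 0.425  -0.3925  0.2415] [-1.80e+02 -1.00e-01  8.91e+01] t 10.6
[0.63489102 0.25686369]
[0.64310898 0.13313631]
```

```bash
python3 -m pendant '[0,0,0,0.1,0.029,0.15,85, 0,0,0,0.177,0.029,0.3,85, 0,0,0,0.177,0.029,0.45,85, 0,0,0,0.177,0.029,0.6,85, 0,0,0,0.177,0.029,0.7,85, 0,0,0,0.177,0.029,0.738,85, 0,0,0,0.177,0.029,0.738,85, 0,0,0,0.177,0.029,0.738,60, 0,0,0,0.177,0.029,0.738,40, 0,0,0,0.177,0.029,0.738,35, 0,0,0,0.177,0.029,0.738,35]' 50
python3 -m pendant '[0,0,0,0,0,0,35, 0,0,0,0,0,-0.05,35, 0,0,0,0,0,-0.15,35, 0,0,0,0,0,-0.3,35, 0,0,0,0,0,-0.4,35, 0,0,0,0,0,-0.45,35, 0,0,0,0,0,-0.45,35]'
python3 -c "
from h import *
go(.643,.133,.155,94)"
```

```text
time_s: 11.98
ee_pos: [0.4349, -0.3416, 0.0225]
orientation: [179.9, 0.1, 89.0]
ft_force: [-0.1, 0.3, 7.1]
width: 0.045
grip_force: 51.4
time_s: 12.85
ee_pos: [0.4342, -0.3408, 0.1567]
orientation: [179.9, 0.1, 89.0]
ft_force: [0.4, 0.4, -1.0]
width: 0.045
grip_force: 51.2
row [ 0.002  0.002 -0.112] [1.592 0.667 0.004] pos [ 0.4342 -0.3408  0.1567] [1.799e+02 1.000e-01 8.900e+01] t 12.8
```

```bash
python3 -m pendant '[0,0,0,0.07,0.03,0,35, 0,0,0,0.2,0.09,0,35, 0,0,0,0.34,0.15,0,35, 0,0,0,0.48,0.21,0,35, 0,0,0,0.62,0.27,0,35, 0,0,0,0.76,0.33,0,35, 0,0,0,0.9,0.38,0,35, 0,0,0,0.96,0.4,0,35, 0,0,0,0.96,0.4,0,35]'
python3 -m pendant '[0,0,-0.05,0.1,0.04,0,35, 0,0,-0.11,0.24,0.1,0,35, 0,0,-0.11,0.38,0.17,0,35, 0,0,-0.11,0.52,0.23,0,35, 0,0,-0.11,0.6,0.26,0,35, 0,0,-0.11,0.63,0.267,0,35, 0,0,-0.11,0.63,0.267,0,35, 0,0,-0.11,0.63,0.267,0,35]'
python3 -c "
from h import *
go(.643,.133,.028,94)
im,p=snap('wrist','w4.png');np.save('w4.npy',p,allow_pickle=True)
"
```

```text
time_s: 13.98
ee_pos: [0.5583, -0.054, 0.1541]
orientation: [-179.8, -0.0, 89.1]
ft_force: [0.5, -0.2, -1.0]
width: 0.0447
grip_force: 51.2
time_s: 14.98
ee_pos: [0.6422, 0.1314, 0.1556]
orientation: [-180.0, 0.0, 93.8]
ft_force: [0.0, -0.3, -0.6]
width: 0.045
grip_force: 51.3
row [-0.001  0.001 -0.004] [0.005 0.003 0.425] pos [0.6422 0.1314 0.1556] [-180.     0.    93.8] t 15.0
```

View pics/w4.png

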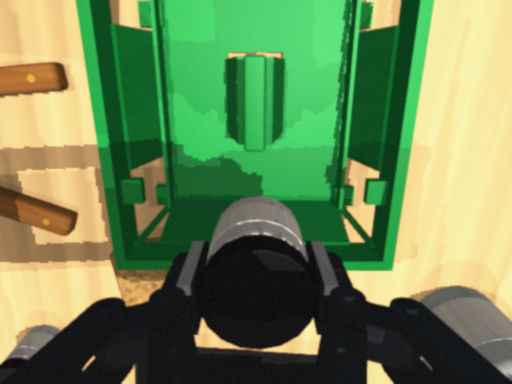

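The wrist view shows the lower crate's tab top at (245–267, 56–150) and its near rim corners at (113,270) and (391,269). The jar is held over the -x compartment.

```bash
python3 -c "
from h import *
p=np.load('w4.npy',allow_pickle=True).item()
t=pix(p,[(245,56),(267,56),(267,150),(246,150)],.08);print(t.round(4),t.mean(0))
c=pix(p,[(116,270),(391,269),(80,0),(433,0)],.08);print(c.round(4))
for i,j in((0,2),(1,3)):
  d=c[j]-c[i];print(np.degrees(np.arctan2(d[1],d[0])))
a=np.radians(93.8);print('ctr',c[:2].mean(0)[:2]+.117*np.array([np.cos(a),np.sin(a)]))
"
```

```text
[[0.631  0.2234 0.08  ]
 [0.6442 0.2243 0.08  ]
 [0.6486 0.1668 0.08  ]
 [0.6349 0.1658 0.08  ]] [0.63967636 0.19507542 0.08      ]
[[0.5434 0.0685 0.08  ]
 [0.7475 0.083  0.08  ]
 [0.5349 0.247  0.08  ]
 [0.737  0.2606 0.08  ]]
92.73713069064348
93.40067433691432
ctr [0.6377056  0.19248529]
```

```bash
python3 -m pendant '[0,0,0,0,0,0.1,35, 0,0,0,0.005,0,0.2,35, 0,0,0,0.005,0,0.3,35, 0,0,0,0.005,0,0.38,35, 0,0,0,0.005,0,0.42,35, 0,0,0,0.005,0,0.428,35, 0,0,0,0.005,0,0.428,35, 0,0,0,0.005,0,0.428,58, 0,0,0,0.005,0,0.428,58, 0,0,0,0.005,0,0.428,58, 0,0,0,0.005,0,0.35,58]'
python3 -m pendant '[0,0,0,0,0,-0.15,58, 0,0,0,0,0,-0.3,70, 0,0,0,0,0,-0.5,85, 0,0,0,0,0,-0.6,85, 0,0,0,0,0,-0.6,85]'
python3 -c "
from h import *
go(.427,-.15,.25,91)
"
```

```text
time_s: 16.4
ee_pos: [0.6405, 0.1341, 0.0491]
orientation: [-179.7, 0.0, 93.9]
ft_force: [-0.1, 0.7, 0.0]
width: 0.0581
grip_force: 0.0
time_s: 17.02
ee_pos: [0.6446, 0.1345, 0.2373]
orientation: [179.4, -0.0, 93.9]
ft_force: [0.7, 0.4, -0.3]
width: 0.0855
grip_force: 0.0
row [ 0.012 -0.001  0.065] [-0.897 -0.788 -0.05 ] pos [0.6446 0.1345 0.2373] [179.4  -0.   93.9] t 17.0
```

```bash
python3 -m pendant '[0,0,0.06,-0.2,-0.18,-0.05,85, 0,0,0.06,-0.4,-0.35,-0.05,85, 0,0,0.06,-0.6,-0.53,-0.05,85, 0,0,0.06,-0.8,-0.7,-0.05,85, 0,0,0.06,-0.9,-0.79,-0.05,85, 0,0,0.06,-0.9,-0.79,-0.05,85, 0,0,0.06,-0.9,-0.79,-0.05,85, 0,0,0.06,-0.9,-0.79,-0.05,85]'
python3 -c "
from h import *
go(.427,-.081,.02,91)
im,p=snap('wrist','w5.png');np.save('w5.npy',p,allow_pickle=True)
"
```

```text
time_s: 18.02
ee_pos: [0.4243, -0.1509, 0.2451]
orientation: [-180.0, -0.1, 91.2]
ft_force: [-0.3, -0.1, 0.1]
width: 0.0852
grip_force: 0.0
row [-0.001 -0.001  0.004] [0.232 0.014 0.75 ] pos [ 0.4243 -0.1509  0.2451] [-1.80e+02 -1.00e-01  9.12e+01] t 18.0
```

View pics/w5.png

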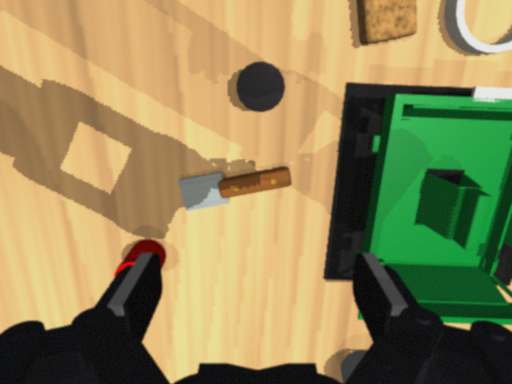

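Here the black-lid jar A is at (260,87) and knife C's handle runs (219,189)–(291,177). The red jar at (140,258) is excluded.

```bash
python3 -c "
from h import *
p=np.load('w5.npy',allow_pickle=True).item()
x,y,z=pix(p,[(260,86)],.058)[0];print(x,y)
print(pix(p,[(219,189),(291,177)],.018).round(3))
go(x,y,.02,91)
"
```

```text
0.4276351002917966 -0.07962925407612972
[[ 0.383 -0.196  0.018]
 [ 0.466 -0.18   0.018]]
row [-0.001 -0.001  0.006] [0.235 0.016 0.751] pos [ 0.4246 -0.1506  0.2452] [-1.80e+02 -1.00e-01  9.13e+01] t 18.1
```

```bash
python3 -m pendant '[0,0,0,0.12,0.016,0.15,85, 0,0,0,0.235,0.016,0.3,85, 0,0,0,0.235,0.016,0.45,85, 0,0,0,0.235,0.016,0.6,85, 0,0,0,0.235,0.016,0.7,85, 0,0,0,0.235,0.016,0.75,85, 0,0,0,0.235,0.016,0.75,85, 0,0,0,0.235,0.016,0.75,60, 0,0,0,0.235,0.016,0.75,40, 0,0,0,0.235,0.016,0.75,35, 0,0,0,0.235,0.016,0.75,35]' 50
python3 -m pendant '[0,0,0,0,0,0,35, 0,0,0,0,0,-0.05,35, 0,0,0,0,0,-0.15,35, 0,0,0,0,0,-0.3,35, 0,0,0,0,0,-0.4,35, 0,0,0,0,0,-0.45,35, 0,0,0,0,0,-0.45,35]'
python3 -c "
from h import *
go(.635,.257,.155,94)"
```

```text
time_s: 19.45
ee_pos: [0.4289, -0.0812, 0.0223]
orientation: [179.9, 0.1, 91.2]
ft_force: [-1.1, -0.4, 6.6]
width: 0.0451
grip_force: 51.5
time_s: 20.32
ee_pos: [0.4282, -0.0809, 0.1566]
orientation: [179.9, 0.0, 91.2]
ft_force: [-0.7, -0.1, -1.4]
width: 0.0449
grip_force: 51.4
row [ 0.003  0.001 -0.062] [1.111 0.713 0.006] pos [ 0.4282 -0.0809  0.1566] [179.9   0.   91.2] t 20.3
```

```bash
python3 -m pendant '[0,0,0,0.07,0.05,0,35, 0,0,-0.06,0.2,0.13,0,35, 0,0,-0.06,0.33,0.21,0,35, 0,0,-0.06,0.46,0.3,0,35, 0,0,-0.06,0.6,0.38,0,35, 0,0,-0.06,0.74,0.47,0,35, 0,0,-0.06,0.88,0.56,0,35, 0,0,-0.06,0.96,0.63,0,35, 0,0,-0.06,1.0,0.713,0,35, 0,0,-0.06,1.0,0.713,0,35, 0,0,-0.06,1.0,0.713,0,35]'
python3 -m pendant '[0,0,0,0.111,0.005,0,35, 0,0,0,0.111,0.005,0,35, 0,0,0,0.111,0.005,0.1,35, 0,0,0,0.111,0.005,0.2,35, 0,0,0,0.111,0.005,0.3,35, 0,0,0,0.111,0.005,0.38,35, 0,0,0,0.111,0.005,0.42,35, 0,0,0,0.111,0.005,0.43,35, 0,0,0,0.111,0.005,0.43,35]'
python3 -c "
from h import *
go(.635,.257,.027,94)"
```

```text
time_s: 21.7
ee_pos: [0.6339, 0.2233, 0.1535]
orientation: [-179.8, 0.0, 93.9]
ft_force: [-0.3, -0.3, -1.7]
width: 0.0452
grip_force: 51.8
time_s: 22.82
ee_pos: [0.6352, 0.2572, 0.0277]
orientation: [179.9, -0.0, 93.9]
ft_force: [0.2, 0.2, -0.9]
width: 0.0454
grip_force: 51.5
row [ 0.002 -0.    -0.002] [-0.001 -0.001  0.002] pos [0.6352 0.2572 0.0277] [179.9  -0.   93.9] t 22.8
```

```bash
python3 -m pendant '[0,0,0,0,0,0,58, 0,0,0,0,0,0,58, 0,0,0,0,0,0,58, 0,0,0,0,0,-0.1,58, 0,0,0,0,0,-0.3,60, 0,0,0,0,0,-0.5,85, 0,0,0,0,0,-0.7,85, 0,0,0,0,0,-0.8,85, 0,0,0,0,0,-0.8,85]'
python3 -m pendant '[0,0,0.2,-0.15,0,0,85, 0,0,0.5,-0.35,0,0,85, 0,0,0.7,-0.55,0,0,85, 0,0,1,-0.77,0,0,85, 0,0,1,-0.77,0,0,85, 0,0,1,-0.77,0,0,85, 0,0,1,-0.77,0,0,85]'
python3 -m pendant '[0,0,0.2,-0.15,0.14,0,85, 0,0,0.5,-0.35,0.33,0,85, 0,0,0.8,-0.56,0.53,0,85, 0,0,1,-0.56,0.53,0,85, 0,0,1,-0.56,0.53,0,85, 0,0,1,-0.56,0.53,0,85]'
python3 -m pendant '[0,0,0.3,0,0,0,85, 0,0,0.5,0,0,0,85, 0,0,0.8,0,0,0,85, 0,0,1,0,0,0,85, 0,0,1,0,0,0,85, 0,0,1,0,0,0,85]'
python3 -m pendant '[0,0,0.3,0,0,0,85, 0,0,0.5,0,0,0,85, 0,0,0.8,0,0,0,85, 0,0,1,0,0,0,85, 0,0,1,0,0,0,85, 0,0,1,0,0,0,85]'
python3 -c "
from h import *
go(.644,-.165,.26,-91)"
```

```text
time_s: 23.95
ee_pos: [0.6361, 0.2576, 0.2715]
orientation: [179.6, -0.1, 93.9]
ft_force: [0.9, 0.6, 0.4]
width: 0.085
grip_force: 0.0
time_s: 24.82
ee_pos: [0.6497, 0.0273, 0.2652]
orientation: [-179.9, 0.1, 49.0]
ft_force: [-0.3, 0.7, 1.1]
width: 0.0849
grip_force: 0.0
time_s: 25.58
ee_pos: [0.6598, -0.2039, 0.266]
orientation: [-180.0, 0.0, 4.0]
ft_force: [-0.6, 0.9, 0.0]
width: 0.0852
grip_force: 0.0
time_s: 26.32
ee_pos: [0.6598, -0.2036, 0.2666]
orientation: [180.0, 0.0, -40.9]
ft_force: [0.5, 0.0, -0.5]
width: 0.0848
grip_force: 0.0
time_s: 27.08
ee_pos: [0.6597, -0.2043, 0.2667]
orientation: [-180.0, -0.0, -85.9]
ft_force: [-0.6, 0.2, 0.6]
width: 0.085
grip_force: 0.0
row [-0.    -0.     0.113] [-0.134  0.043  0.022] pos [ 0.6597 -0.2043  0.2667] [-180.    -0.   -85.9] t 27.1
```

```bash
python3 -m pendant '[0,0,0.113,0,0.05,0,60, 0,0,0.113,0,0.05,0,60, 0,0,0.113,0,0.05,0,60, 0,0,0.113,0,0.05,0,60]'
python3 -c "
from h import *
go(.644,-.2055,.0655,-91)
im,p=snap('wrist','w6.png');np.save('w6.npy',p,allow_pickle=True)
"
```

```text
time_s: 27.58
ee_pos: [0.6451, -0.2055, 0.2667]
orientation: [-180.0, -0.0, -91.1]
ft_force: [0.2, -0.6, -0.2]
width: 0.0601
grip_force: 0.0
row [-0.    -0.    -0.002] [0.    0.004 0.671] pos [ 0.6451 -0.2055  0.2667] [-180.    -0.   -91.1] t 27.6
```

View pics/w6.png

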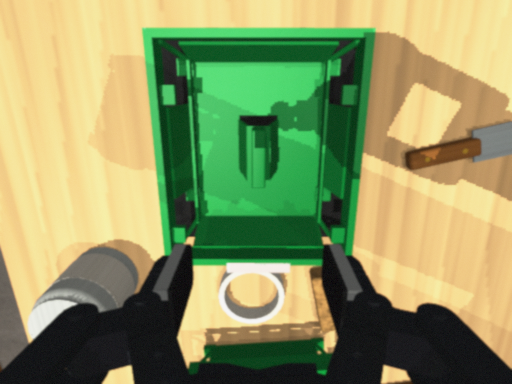

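Upper crate rim corners are at (144,30), (374,30), (354,263) and (166,263). The tab top is at about (258,158), with the card toward the bottom (+y).

```bash
python3 -c "
from h import *
p=np.load('w6.npy',allow_pickle=True).item()
c=pix(p,[(144,30),(374,30),(354,263),(166,263)],.083)
print(c.round(4),c.mean(0))
for a,b in((1,2),(0,3)):
  d=c[b]-c[a];print(np.degrees(np.arctan2(d[1],d[0])))
t=pix(p,[(249,128),(267,128),(265,188),(251,188)],.083);print(t.round(4),t.mean(0))
x,y=c.mean(0)[:2]
go(x,y,.0645,-91)
"
```

```text
[[ 0.7445 -0.3242  0.083 ]
 [ 0.5421 -0.3203  0.083 ]
 [ 0.5424 -0.0852  0.083 ]
 [ 0.7502 -0.0892  0.083 ]] [ 0.64481    -0.20471676  0.083     ]
89.9341586523326
88.61991802041355
[[ 0.6544 -0.2363  0.083 ]
 [ 0.6371 -0.236   0.083 ]
 [ 0.6397 -0.1749  0.083 ]
 [ 0.654  -0.1752  0.083 ]] [ 0.64632826 -0.20559568  0.083     ]
row [-0.     0.    -0.002] [-0.002  0.001  0.674] pos [ 0.645  -0.2055  0.2667] [-180.     0.   -91.1] t 27.6
```

```bash
python3 -m pendant '[0,0,0,0,0,0.12,60, 0,0,0,0,0,0.25,60, 0,0,0,0,0,0.4,60, 0,0,0,0,0,0.52,60, 0,0,0,0,0,0.62,60, 0,0,0,0,0,0.66,60, 0,0,0,0,0,0.674,60, 0,0,0,0,0,0.674,60, 0,0,0,0,0,0.674,30]' 40; python3 -m pendant '[0,0,0,0,0,0,0, 0,0,0,0,0,0,0, 0,0,0,0,0,0,0, 0,0,0,0,0,0,0, 0,0,0,0,0,0,0, 0,0,0,0,0,0,0, 0,0,0,0,0,0,0]' 110
python3 -m pendant '[0,0,0,0,0,-0.03,0, 0,0,0,0,0,-0.08,0, 0,0,0,0,0,-0.17,0, 0,0,0,0,0,-0.27,0, 0,0,0,0,0,-0.37,0, 0,0,0,0,0,-0.47,0, 0,0,0,0,0,-0.57,0, 0,0,0,0,0,-0.65,0, 0,0,0,0,0,-0.65,0]'
```

```text
time_s: 28.75
ee_pos: [0.6458, -0.2059, 0.0663]
orientation: [-179.9, -0.1, -91.2]
ft_force: [-0.1, 0.3, 0.4]
width: 0.0432
grip_force: 0.0
time_s: 29.62
ee_pos: [0.6452, -0.2058, 0.0658]
orientation: [-179.9, -0.0, -91.2]
ft_force: [-2.8, 0.7, 5.6]
width: 0.0111
grip_force: 109.0
time_s: 30.75
ee_pos: [0.6459, -0.2059, 0.2631]
orientation: [-179.7, -0.1, -91.2]
ft_force: [-0.1, -0.5, -3.0]
width: 0.011
grip_force: 107.9
```

```bash
for i in 1 2 3 4; do python3 -m pendant '[0,0,-0.06,0,0,0,0, 0,0,-0.2,0,0,0,0, 0,0,-0.35,0,0,0,0, 0,0,-0.5,0,0,0,0, 0,0,-0.65,0,0,0,0, 0,0,-0.8,0,0,0,0, 0,0,-0.94,0,0,0,0, 0,0,-1,0,0,0,0, 0,0,-1,0,0,0,0]' | grep -E 'orient|width'; done
python3 -c "
from h import *
go(.639,.1945,.263,93.7)"
```

```text
orientation: [179.9, 0.2, -46.2]
width: 0.0112
orientation: [-180.0, 0.1, -1.2]
width: 0.0115
orientation: [-180.0, 0.0, 43.7]
width: 0.0112
orientation: [-180.0, -0.0, 88.7]
width: 0.0111
row [-0.   -0.   -0.11] [ 1.332 -0.048 -0.012] pos [ 0.6446 -0.2055  0.2593] [-180.    -0.    88.7] t 35.2
```

```bash
python3 -m pendant '[0,0,0,0.05,0,0,0, 0,0,-0.05,0.13,0,0,0, 0,0,-0.11,0.23,-0.01,0,0, 0,0,-0.11,0.33,-0.01,0,0, 0,0,-0.11,0.43,-0.02,0,0, 0,0,-0.11,0.53,-0.02,0,0, 0,0,-0.11,0.63,-0.03,0,0, 0,0,-0.11,0.73,-0.03,0,0, 0,0,-0.11,0.83,-0.03,0,0, 0,0,-0.11,0.83,-0.03,0,0]'
python3 -m pendant '[0,0,0,0.1,0.03,0,0, 0,0,0,0.2,0.03,0,0, 0,0,0,0.3,0.03,0,0, 0,0,0,0.4,0.03,0,0, 0,0,0,0.47,0.03,0,0, 0,0,0,0.5,0.03,0,0, 0,0,0,0.5,0.03,0,0, 0,0,0,0.5,0.03,0,0]'
python3 -c "
from h import *
go(.639,.1945,.16,93.7)
im,p=snap('wrist','w7.png');np.save('w7.npy',p,allow_pickle=True)
snap('scene','s7.png')
a=cv2.imread('pics/w7.png');b=cv2.imread('pics/s7.png')
cv2.imwrite('pics/c7.png',cv2.resize(np.hstack([a,b]),(800,300),interpolation=cv2.INTER_AREA))
"
```

```text
time_s: 36.5
ee_pos: [0.6402, 0.0472, 0.2597]
orientation: [180.0, -0.0, 94.1]
ft_force: [0.4, -0.4, -3.4]
width: 0.0113
grip_force: 107.8
time_s: 37.5
ee_pos: [0.6401, 0.193, 0.2595]
orientation: [-180.0, 0.0, 93.7]
ft_force: [-0.1, -0.3, -2.1]
width: 0.0112
grip_force: 108.0
row [-0.     0.001  0.001] [ 0.005 -0.003  0.332] pos [0.6401 0.193  0.2595] [-180.     0.    93.7] t 37.5
```

View pics/c7.png

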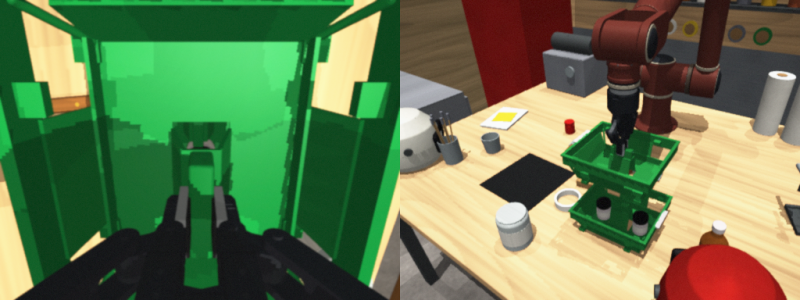

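Held well: the upper crate's card is now at the opposite end from the lower's, and both jars stand in the lower crate. Lowering.

```bash
python3 -m pendant '[0,0,0,0.008,0,0.08,0, 0,0,-0.004,0.008,0,0.16,0, 0,0,-0.004,0.008,0,0.24,0, 0,0,-0.004,0.008,0,0.32,0, 0,0,-0.004,0.008,0,0.36,0, 0,0,-0.004,0.008,0,0.385,0, 0,0,-0.004,0.008,0,0.395,0, 0,0,-0.004,0.008,0,0.395,0]'
python3 -m pendant '[0,0,0,0,0,0.008,0, 0,0,0,0,0,0.014,0, 0,0,0,0,0,0.02,0, 0,0,0,0,0,0.024,0, 0,0,0,0,0,0.026,0, 0,0,0,0,0,0.026,0]'
```

```text
time_s: 38.6
ee_pos: [0.6401, 0.1963, 0.1417]
orientation: [179.9, -0.0, 94.0]
ft_force: [-1.1, 0.2, -4.0]
width: 0.0116
grip_force: 107.9
time_s: 39.35
ee_pos: [0.6397, 0.1963, 0.1331]
orientation: [-180.0, 0.0, 94.0]
ft_force: [-0.1, 0.5, -3.6]
width: 0.0114
grip_force: 108.0
```

```bash
python3 -m pendant '[0,0,0,0,0,0.003,0, 0,0,0,0,0,0.006,0, 0,0,0,0,0,0.008,0, 0,0,0,0,0,0.008,0]'
python3 -c "
from h import *
snap('scene','s8.png',2.5,(190,180,400,330))"
```

```text
time_s: 39.85
ee_pos: [0.6399, 0.1963, 0.1328]
orientation: [180.0, 0.0, 94.0]
ft_force: [-5.4, -2.0, 6.2]
width: 0.0117
grip_force: 109.4
```

View pics/s8.png

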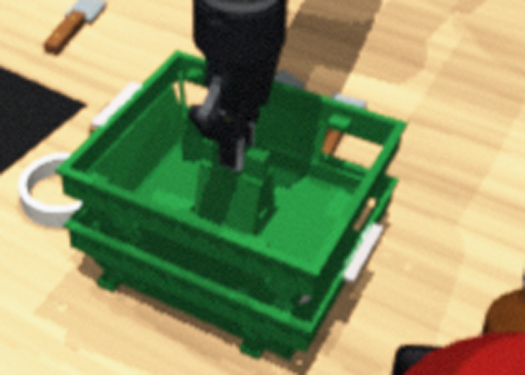

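```bash
python3 -m pendant '[0,0,0,0,0,0,45, 0,0,0,0,0,0,45, 0,0,0,0,0,0,45, 0,0,0,0,0,-0.05,45, 0,0,0,0,0,-0.2,50, 0,0,0,0,0,-0.4,85, 0,0,0,0,0,-0.5,85, 0,0,0,0,0,-0.5,85]'
python3 -m pendant '[0,0,0,-0.15,-0.2,0,85, 0,0,0,-0.3,-0.38,0,85, 0,0,0,-0.45,-0.55,0,85, 0,0,0,-0.6,-0.7,0.05,85, 0,0,0,-0.6,-0.77,0.1,85, 0,0,0,-0.6,-0.77,0.1,85, 0,0,0,-0.6,-0.77,0.1,85]'
python3 -c "
from h import *
im,p=snap('wrist','w9.png');np.save('w9.npy',p,allow_pickle=True)
im,p=snap('top','t9.png')
a=cv2.imread('pics/w9.png');b=cv2.imread('pics/t9.png')
cv2.imwrite('pics/c9.png',np.hstack([cv2.resize(b[60:260,130:330],(400,400),interpolation=cv2.INTER_CUBIC),cv2.resize(a,(400,400))]))
go(.42,0,.25,94)
"
```

```text
time_s: 40.9
ee_pos: [0.6416, 0.1967, 0.2867]
orientation: [179.5, -0.1, 94.0]
ft_force: [0.4, 0.0, -0.9]
width: 0.0847
grip_force: 0.0
time_s: 41.78
ee_pos: [0.4219, 0.0009, 0.2507]
orientation: [180.0, -0.0, 93.9]
ft_force: [0.4, -0.2, 0.3]
width: 0.085
grip_force: 0.0
row [0.001 0.    0.   ] [-0.003 -0.009  0.005] pos [0.4227 0.0011 0.2516] [179.9   0.   94. ] t 41.9
```

View pics/c9.png

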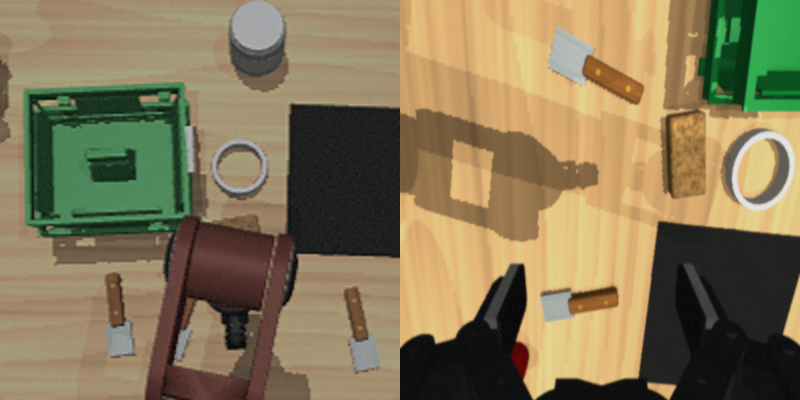

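Upper crate sits level on the lower. The wrist view shows knife B (handle (585,60)–(642,97), blade to the left) and knife C (handle (570,303)–(618,297)). Measuring the handles by colour.

```bash
cat >> h.py <<'E'
def knives(png,p,z=.018):
    "handle centre (mean of brown blob) and axis, blade side by grey blob near"
    b=cv2.imread(png);h=cv2.cvtColor(b,cv2.COLOR_BGR2HSV)
    m=((h[...,0]<16)&(h[...,1]>140)&(h[...,2]>40)&(h[...,2]<190)).astype(np.uint8)
    m=cv2.morphologyEx(m,cv2.MORPH_OPEN,np.ones((3,3)))
    n,l,st,ce=cv2.connectedComponentsWithStats(m)
    for k in range(1,n):
        if st[k,4]<60: continue
        r=cv2.boxPoints(cv2.minAreaRect(np.argwhere(l==k)[:,::-1].astype(np.float32)))
        w=pix(p,r,z);e=[w[1]-w[0],w[2]-w[1]];e.sort(key=lambda a:-np.linalg.norm(a))
        L=[np.linalg.norm(a) for a in e]
        if .06<L[0]<.1 and L[1]<.04: print(ce[k].round(),"handle",w.mean(0).round(4),"axis",round(np.degrees(np.arctan2(e[0][1],e[0][0])),1),"LxW",np.round(L,3))
E
python3 -c "
from h import *
knives('pics/w9.png',np.load('w9.npy',allow_pickle=True).item())
knives('pics/t9.png','top')
p=np.load('w9.npy',allow_pickle=True).item()
f=lambda a:[((x-400)*1.28,y*.96) for x,y in a]
print(pix(p,f([(585,60),(642,97),(614,79),(570,303),(618,297)]),.018).round(3))"
```

```text
[272.  77.] handle [0.4354 0.0803 0.018 ] axis -17.1 LxW [0.082 0.021]
[248. 288.] handle [ 0.4238 -0.1836  0.018 ] axis 11.1 LxW [0.081 0.028]
[[ 0.397  0.097  0.018]
 [ 0.476  0.067  0.018]
 [ 0.437  0.081  0.018]
 [ 0.386 -0.19   0.018]
 [ 0.465 -0.176  0.018]]
```

Knife B has been knocked a few centimetres; it is now at (0.435, 0.081), axis about 163°. Picking it first.

```bash
python3 -c "
from h import *
go(.4355,.081,.13,163)"
python3 -m pendant '[0,0,-0.2,0.1,0,0,60, 0,0,-0.5,0.2,0,0,50, 0,0,-0.8,0.26,0.06,0,50, 0,0,-1,0.26,0.06,0,50, 0,0,-1,0.26,0.06,0,50, 0,0,-1,0.26,0.06,0,50, 0,0,-1,0.26,0.06,0,50]'
python3 -c "
from h import *
go(.4355,.081,.12,163)"
```

```text
row [ 1.000e-03  1.000e-03 -1.533e+00] [0.263 0.061 0.405] pos [0.4227 0.0011 0.2516] [179.9   0.   94. ] t 41.9
time_s: 42.75
ee_pos: [0.4348, 0.0802, 0.2511]
orientation: [180.0, 0.0, 138.9]
ft_force: [-0.2, -0.5, 0.2]
width: 0.05
grip_force: 0.0
row [ 0.     0.    -0.535] [0.    0.004 0.437] pos [0.4348 0.0802 0.2511] [180.    0.  138.9] t 42.8
```

```bash
python3 -m pendant '[0,0,-0.2,0,0.004,0.15,50, 0,0,-0.4,0,0.004,0.3,50, 0,0,-0.535,0,0.004,0.45,50, 0,0,-0.535,0,0.004,0.6,50, 0,0,-0.535,0,0.004,0.7,50, 0,0,-0.535,0,0.004,0.77,50, 0,0,-0.535,0,0.004,0.80,50, 0,0,-0.535,0,0.004,0.81,50, 0,0,-0.535,0,0.004,0.813,50, 0,0,-0.535,0,0.004,0.813,50]'
python3 -m pendant '[0,0,0,0,0,0,30, 0,0,0,0,0,0,10, 0,0,0,0,0,0,10, 0,0,0,0,0,0,10, 0,0,0,0,0,0,10]' 60
python3 -m pendant '[0,0,0,0,0,-0.05,10, 0,0,0,0,0,-0.15,10, 0,0,0,0,0,-0.3,10, 0,0,0,0,0,-0.45,10, 0,0,0,0,0,-0.6,10, 0,0,0,0,0,-0.75,10, 0,0,0,0,0,-0.75,10, 0,0,0,0,0,-0.75,10]'
python3 -c "
from h import *
go(.6934,.1535,.235,93.8)"
```

```text
time_s: 44.0
ee_pos: [0.4359, 0.0807, 0.0078]
orientation: [180.0, 0.1, 163.0]
ft_force: [0.6, 0.1, 0.2]
width: 0.0502
grip_force: 0.0
time_s: 44.62
ee_pos: [0.4358, 0.0807, 0.0077]
orientation: [180.0, 0.1, 163.0]
ft_force: [0.1, -0.7, 6.4]
width: 0.0199
grip_force: 60.7
time_s: 45.62
ee_pos: [0.4346, 0.0807, 0.2314]
orientation: [-180.0, -0.0, 163.0]
ft_force: [0.3, -0.1, -0.8]
width: 0.0204
grip_force: 60.0
row [-1.000e-03 -1.000e-03  1.539e+00] [-0.754  0.484 -0.013] pos [0.4346 0.0807 0.2314] [-180.   -0.  163.] t 45.6
```

```bash
python3 -m pendant '[0,0,0.1,-0.08,0.05,0,10, 0,0,0.25,-0.2,0.13,0,10, 0,0,0.4,-0.32,0.2,0,10, 0,0,0.55,-0.44,0.28,0,10, 0,0,0.7,-0.56,0.36,0,10, 0,0,0.85,-0.67,0.43,0,10, 0,0,1,-0.75,0.484,0,10, 0,0,1,-0.754,0.484,0,10, 0,0,1,-0.754,0.484,0,10]'
python3 -m pendant '[0,0,0.2,0,0,0,10, 0,0,0.4,0,0,0,10, 0,0,0.54,0,0,0,10, 0,0,0.54,0,0,0,10, 0,0,0.54,0,0,0,10]'
python3 -c "
from h import *
go(.6934,.1535,.083,93.8)
im,p=snap('wrist','w10.png');np.save('w10.npy',p,allow_pickle=True)"
```

```text
time_s: 46.75
ee_pos: [0.6926, 0.1533, 0.2299]
orientation: [-179.8, -0.1, 118.1]
ft_force: [1.2, 0.8, 0.3]
width: 0.0204
grip_force: 60.0
time_s: 47.38
ee_pos: [0.6932, 0.1535, 0.2319]
orientation: [-180.0, 0.0, 93.8]
ft_force: [0.9, 1.7, -0.1]
width: 0.0203
grip_force: 60.0
row [-0.     0.     0.001] [0.    0.001 0.496] pos [0.6932 0.1535 0.2319] [-180.     0.    93.8] t 47.4
```

View pics/w10.png

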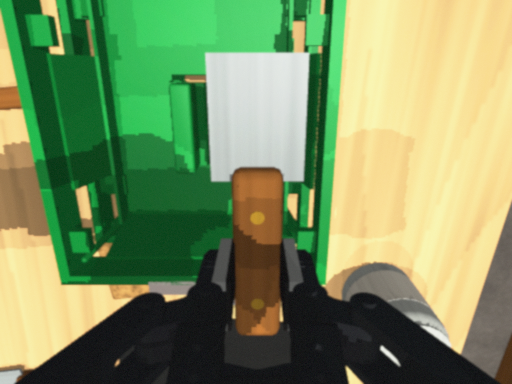

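Knife B is held straight over the far strip. The rim's near corners are at (63,283) and (326,281).

```bash
python3 -c "
from h import *
p=np.load('w10.npy',allow_pickle=True).item()
c=pix(p,[(63,283),(326,281)],.15);a=np.radians(93.8);e=np.array([np.cos(a),np.sin(a)])
print(c.round(4),c.mean(0)[:2]+.117*e)
t=pix(p,[(190,84),(190,168)],.15);print(t)"
```

```text
[[0.5497 0.0719 0.15  ]
 [0.7534 0.0873 0.15  ]] [0.64379496 0.19635307]
[[0.64774278 0.22676988 0.15      ]
 [0.64790865 0.17129248 0.15      ]]
```

```bash
python3 -m pendant '[0,0,0,0,0.005,0.08,10, 0,0,0,0,0.005,0.17,10, 0,0,0,0,0.005,0.26,10, 0,0,0,0,0.005,0.34,10, 0,0,0,0,0.005,0.41,10, 0,0,0,0,0.005,0.46,10, 0,0,0,0,0.005,0.48,10, 0,0,0,0,0.005,0.49,10, 0,0,0,0,0.005,0.494,10, 0,0,0,0,0.005,0.494,10]'
python3 -m pendant '[0,0,0,0,0,0,28, 0,0,0,0,0,0,30, 0,0,0,0,0,0,30, 0,0,0,0,0,-0.03,30, 0,0,0,0,0,-0.1,30, 0,0,0,0,0,-0.25,30, 0,0,0,0,0,-0.45,50, 0,0,0,0,0,-0.6,50, 0,0,0,0,0,-0.6,50]'
python3 -c "
from h import *
go(.42,-.25,.25,94)"
```

```text
time_s: 48.68
ee_pos: [0.6959, 0.1538, 0.086]
orientation: [179.9, 0.0, 93.7]
ft_force: [-6.8, -0.1, 6.1]
width: 0.0202
grip_force: 61.7
time_s: 49.8
ee_pos: [0.699, 0.154, 0.2738]
orientation: [179.1, -0.0, 93.7]
ft_force: [1.2, -0.7, 0.3]
width: 0.0499
grip_force: 0.0
row [ 0.021 -0.001 -0.006] [-1.283 -1.017  0.062] pos [0.699  0.154  0.2738] [179.1  -0.   93.7] t 49.8
```

```bash
python3 -m pendant '[0,0,0,-0.15,-0.12,0,50, 0,0,-0.3,-0.3,-0.25,0,50, 0,0,-0.6,-0.45,-0.37,0,50, 0,0,-0.9,-0.6,-0.5,0,50, 0,0,-1,-0.6,-0.5,0,50, 0,0,-1,-0.6,-0.5,0,50, 0,0,-1,-0.6,-0.5,0,50]'
python3 -c "
from h import *
go(.46,-.185,.25,-169)"
```

```text
time_s: 50.68
ee_pos: [0.5576, -0.036, 0.2642]
orientation: [180.0, 0.1, 138.7]
ft_force: [-0.5, -0.3, 0.1]
width: 0.05
grip_force: 0.0
row [ 0.     0.002 -1.163] [-0.083 -0.588  0.047] pos [ 0.5576 -0.036   0.2642] [1.800e+02 1.000e-01 1.387e+02] t 50.7
```

```bash
python3 -m pendant '[0,0,-0.3,-0.03,-0.2,0.05,50, 0,0,-0.6,-0.06,-0.4,0.05,50, 0,0,-0.8,-0.083,-0.588,0.05,50, 0,0,-1,-0.083,-0.588,0.05,50, 0,0,-1,-0.083,-0.588,0.05,50, 0,0,-1,-0.083,-0.588,0.05,50]'
python3 -m pendant '[0,0,-0.16,0,0,0,50, 0,0,-0.16,0,0,0,50, 0,0,-0.16,0,0,0,50]'
python3 -c "
from h import *
im,p=snap('wrist','w11.png')
knives('pics/w11.png',p)
im,p=snap('top','t11.png')
knives('pics/t11.png',p)
go(.424,-.185,.008,-169)
a=cv2.imread('pics/w11.png');b=cv2.imread('pics/t11.png')
cv2.imwrite('pics/c11.png',np.hstack([cv2.resize(b[60:260,130:330],(400,400),interpolation=cv2.INTER_CUBIC),cv2.resize(a,(400,300))[:400] if 0 else cv2.resize(a,(400,400))]))
"
```

```text
time_s: 51.42
ee_pos: [0.4599, -0.1849, 0.249]
orientation: [-180.0, 0.0, -176.4]
ft_force: [0.5, -0.7, -0.3]
width: 0.0499
grip_force: 0.0
time_s: 51.8
ee_pos: [0.4599, -0.1845, 0.2487]
orientation: [-180.0, 0.0, -169.2]
ft_force: [-0.6, -0.0, -0.6]
width: 0.0503
grip_force: 0.0
[258. 112.] handle [ 0.4238 -0.1899  0.018 ] axis 12.4 LxW [0.082 0.02 ]
row [-0.     0.    -0.003] [0.118 0.021 0.802] pos [ 0.4598 -0.1846  0.2487] [-180.     0.  -169.1] t 51.9
```

View pics/c11.png

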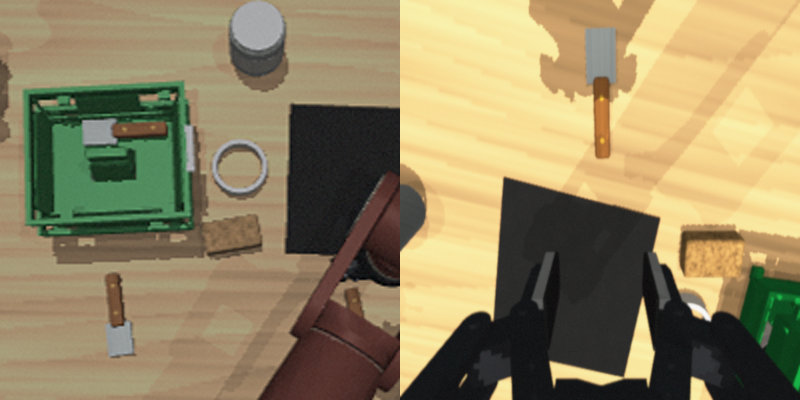

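Knife B lies flat in the far strip. Knife C is at (0.424, -0.189), axis 11–12°. Picking it.

```bash
python3 -m pendant '[0,0,-0.01,0.121,0.008,0.15,50, 0,0,-0.01,0.121,0.008,0.3,50, 0,0,-0.01,0.121,0.008,0.45,50, 0,0,-0.01,0.121,0.008,0.6,50, 0,0,-0.01,0.121,0.008,0.7,50, 0,0,-0.01,0.121,0.008,0.77,50, 0,0,-0.01,0.121,0.008,0.79,50, 0,0,-0.01,0.121,0.008,0.80,50, 0,0,-0.01,0.121,0.008,0.805,50, 0,0,-0.01,0.121,0.008,0.805,50]'
python3 -m pendant '[0,0,0,0,0,0,30, 0,0,0,0,0,0,10, 0,0,0,0,0,0,10, 0,0,0,0,0,0,10, 0,0,0,0,0,0,10]' 60
python3 -m pendant '[0,0,0,0,0,-0.05,10, 0,0,0,0,0,-0.15,10, 0,0,0,0,0,-0.3,10, 0,0,0,0,0,-0.45,10, 0,0,0,0,0,-0.6,10, 0,0,0,0,0,-0.75,10, 0,0,0,0,0,-0.75,10, 0,0,0,0,0,-0.75,10]'
python3 -c "
from h import *
go(.593,.147,.235,93.8)"
```

```text
time_s: 53.15
ee_pos: [0.4242, -0.1896, 0.008]
orientation: [-179.9, 0.1, -168.6]
ft_force: [-0.3, 0.7, -0.1]
width: 0.0497
grip_force: 0.0
time_s: 53.78
ee_pos: [0.4242, -0.1896, 0.008]
orientation: [-179.9, 0.1, -168.6]
ft_force: [-0.7, 0.4, 6.4]
width: 0.0198
grip_force: 60.5
time_s: 54.78
ee_pos: [0.4232, -0.1889, 0.2317]
orientation: [180.0, -0.0, -168.6]
ft_force: [-0.2, 0.1, -1.0]
width: 0.02
grip_force: 59.8
row [-0.000e+00 -1.000e-03  2.169e+00] [-0.776  0.986 -0.011] pos [ 0.4232 -0.1889  0.2317] [ 180.    -0.  -168.6] t 54.8
```

```bash
python3 -m pendant '[0,0,0.1,-0.06,0.08,0,10, 0,0,0.2,-0.15,0.19,0,10, 0,0,0.3,-0.25,0.31,0,10, 0,0,0.4,-0.35,0.44,0,10, 0,0,0.5,-0.45,0.57,0,10, 0,0,0.65,-0.55,0.7,0,10, 0,0,0.8,-0.65,0.83,0,10, 0,0,0.9,-0.72,0.93,0,10, 0,0,1,-0.776,0.986,0,10, 0,0,1,-0.776,0.986,0,10, 0,0,1,-0.776,0.986,0,10]'
python3 -m pendant '[0,0,0.15,0,0,0,10, 0,0,0.3,0,0,0,10, 0,0,0.5,0,0,0,10, 0,0,0.7,0,0,0,10, 0,0,0.9,0,0,0,10, 0,0,1,0,0,0,10, 0,0,1,0,0,0,10]'
python3 -m pendant '[0,0,0.1,0,0,0,10, 0,0,0.17,0,0,0,10, 0,0,0.17,0,0,0,10, 0,0,0.17,0,0,0,10]'
python3 -c "
from h import *
go(.593,.147,.084,93.8)"
```

```text
time_s: 56.15
ee_pos: [0.5924, 0.1461, 0.2304]
orientation: [-179.9, -0.1, 146.4]
ft_force: [0.2, 0.2, -1.0]
width: 0.0203
grip_force: 59.7
time_s: 57.02
ee_pos: [0.5929, 0.1457, 0.2318]
orientation: [-180.0, 0.0, 101.4]
ft_force: [-0.1, 0.4, -1.2]
width: 0.0201
grip_force: 59.8
time_s: 57.52
ee_pos: [0.5933, 0.1464, 0.2321]
orientation: [-180.0, 0.0, 93.8]
ft_force: [0.1, -0.4, -0.2]
width: 0.02
grip_force: 59.8
row [-0.  0. -0.] [ 0.002 -0.001  0.494] pos [0.5933 0.1464 0.2321] [-180.     0.    93.8] t 57.5
```

```bash
python3 -m pendant '[0,0,0,0,0,0.08,10, 0,0,0,0,0,0.17,10, 0,0,0,0,0,0.26,10, 0,0,0,0,0,0.34,10, 0,0,0,0,0,0.41,10, 0,0,0,0,0,0.46,10, 0,0,0,0,0,0.48,10, 0,0,0,0,0,0.486,10, 0,0,0,0,0,0.49,10, 0,0,0,0,0,0.49,10]'
python3 -m pendant '[0,0,0,0,0,0,28, 0,0,0,0,0,0,30, 0,0,0,0,0,0,30, 0,0,0,0,0,-0.03,30, 0,0,0,0,0,-0.1,30, 0,0,0,0,0,-0.25,30, 0,0,0,0,0,-0.45,50, 0,0,0,0,0,-0.6,50, 0,0,0,0,0,-0.6,50]'
python3 -c "
from h import *
knives('pics/t11.png','top')
go(.43,.19,.25,-173)"
```

```text
time_s: 58.78
ee_pos: [0.5944, 0.1468, 0.0866]
orientation: [179.9, -0.0, 93.7]
ft_force: [3.7, 0.5, 5.5]
width: 0.0202
grip_force: 60.9
time_s: 59.9
ee_pos: [0.595, 0.1471, 0.2719]
orientation: [179.5, -0.0, 93.8]
ft_force: [0.4, -0.0, -0.4]
width: 0.05
grip_force: 0.0
row [ 0.009  0.009 -2.072] [ 0.179 -0.54   0.068] pos [0.595  0.1471 0.2719] [179.5  -0.   93.8] t 59.9
```

```bash
python3 -m pendant '[0,0,-0.2,0.05,-0.15,0.05,50, 0,0,-0.4,0.1,-0.3,0.06,50, 0,0,-0.6,0.17,-0.41,0.07,50, 0,0,-0.8,0.17,-0.41,0.07,50, 0,0,-1,0.17,-0.41,0.07,50, 0,0,-1,0.17,-0.41,0.07,50, 0,0,-1,0.17,-0.41,0.07,50]' | head -3
python3 -m pendant '[0,0,-0.2,0,0,0,50, 0,0,-0.4,0,0,0,50, 0,0,-0.7,0,0,0,50, 0,0,-0.9,0,0,0,50, 0,0,-1,0,0,0,50, 0,0,-1,0,0,0,50, 0,0,-1,0,0,0,50]' | head -3
python3 -c "
from h import *
im,p=snap('wrist','w12.png')
knives('pics/w12.png',p)
im,p=snap('top','t12.png')
go(.436,.19,.008,-173)
a=cv2.imread('pics/w12.png');b=cv2.imread('pics/t12.png')
cv2.imwrite('pics/c12.png',np.hstack([cv2.resize(b[80:240,130:290],(400,400),interpolation=cv2.INTER_CUBIC),cv2.resize(a,(400,400))]))
"
```

```text
time_s: 60.78
ee_pos: [0.4668, 0.1894, 0.2434]
orientation: [-179.9, -0.1, 138.6]
time_s: 61.65
ee_pos: [0.4673, 0.1895, 0.244]
orientation: [-180.0, -0.0, -176.4]
[263. 121.] handle [0.4388 0.1949 0.018 ] axis 9.3 LxW [0.081 0.02 ]
[226. 281.] handle [0.6419 0.1616 0.018 ] axis 93.6 LxW [0.061 0.019]
[495. 357.] handle [0.7348 0.5405 0.018 ] axis 51.3 LxW [0.088 0.025]
row [-0.    -0.    -0.074] [0.104 0.008 0.787] pos [0.4674 0.1895 0.2441] [-180.    -0.  -176.3] t 61.8
```

View pics/c12.png

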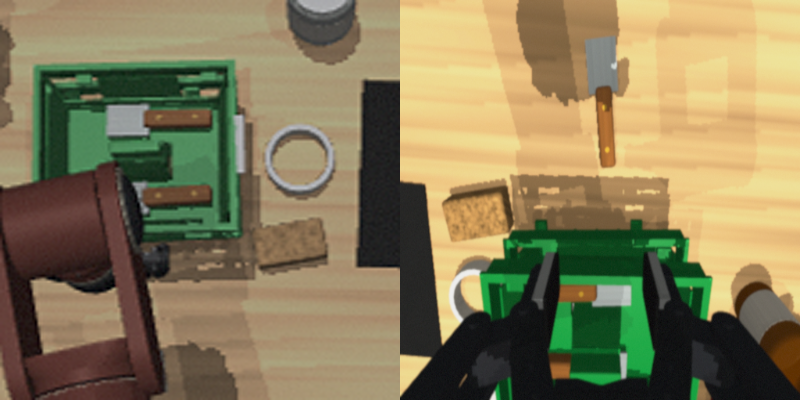

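Both knives lie flat along the strips. Knife A's handle is at (0.439, 0.195), axis about 9°.

```bash
python3 -c "
from h import *
go(.4385,.1945,.008,-171.3)"
```

```text
row [-0.    -0.    -0.112] [0.095 0.023 0.787] pos [0.4674 0.1895 0.2441] [-180.    -0.  -176.3] t 61.8
```

```bash
python3 -m pendant '[0,0,-0.1,0.095,0.023,0.15,50, 0,0,-0.11,0.095,0.023,0.3,50, 0,0,-0.11,0.095,0.023,0.45,50, 0,0,-0.11,0.095,0.023,0.6,50, 0,0,-0.11,0.095,0.023,0.7,50, 0,0,-0.11,0.095,0.023,0.75,50, 0,0,-0.11,0.095,0.023,0.78,50, 0,0,-0.11,0.095,0.023,0.787,50, 0,0,-0.11,0.095,0.023,0.789,50, 0,0,-0.11,0.095,0.023,0.789,50]'
python3 -m pendant '[0,0,0,0,0,0,30, 0,0,0,0,0,0,10, 0,0,0,0,0,0,10, 0,0,0,0,0,0,10, 0,0,0,0,0,0,10]' 60
python3 -m pendant '[0,0,0,0,0,-0.05,10, 0,0,0,0,0,-0.15,10, 0,0,0,0,0,-0.3,10, 0,0,0,0,0,-0.45,10, 0,0,0,0,0,-0.6,10, 0,0,0,0,0,-0.75,10, 0,0,0,0,0,-0.75,10, 0,0,0,0,0,-0.75,10]'
python3 -c "
from h import *
go(.660,.2625,.235,-176.2)"
```

```text
time_s: 63.0
ee_pos: [0.4393, 0.1948, 0.0085]
orientation: [180.0, 0.1, -171.3]
ft_force: [-0.5, -0.0, 0.6]
width: 0.0499
grip_force: 0.0
time_s: 63.62
ee_pos: [0.4391, 0.1948, 0.0082]
orientation: [180.0, 0.1, -171.3]
ft_force: [-0.8, 1.1, 6.3]
width: 0.0202
grip_force: 60.6
time_s: 64.62
ee_pos: [0.4379, 0.1945, 0.2319]
orientation: [-180.0, -0.1, -171.3]
ft_force: [-0.2, -0.3, -0.2]
width: 0.0201
grip_force: 59.9
row [-0.    -0.001  0.109] [-0.766  0.112 -0.011] pos [0.4379 0.1945 0.2319] [-1.800e+02 -1.000e-01 -1.713e+02] t 64.6
```

```bash
python3 -c "
from h import *
a=np.radians(-86.2);ex=np.array([np.cos(a),np.sin(a)]);ey=np.array([-ex[1],ex[0]]);c=np.array([.642,.196])
uv=np.array([(107,122),(210,118),(210,194)])/2.5+[130,80]
for z,q in zip((.083,.092,.092),uv):
  w=pix('top',[q],z)[0][:2]-c;print((w@ex).round(4),(w@ey).round(4))
for x,y in((-.067,.022),): t=c+ex*x+ey*y;print(t);go(*t,.235,-176.2)"
python3 -m pendant '[0,0,0.05,-0.08,0.01,0,10, 0,0,0.11,-0.2,0.03,0,10, 0,0,0.11,-0.32,0.05,0,10, 0,0,0.11,-0.44,0.07,0,10, 0,0,0.11,-0.56,0.09,0,10, 0,0,0.11,-0.68,0.1,0,10, 0,0,0.11,-0.766,0.11,0,10, 0,0,0.11,-0.766,0.11,0,10, 0,0,0.11,-0.766,0.11,0,10]'
python3 -c "
from h import *
go(.660,.2642,.084,-176.2)
im,p=snap('wrist','w13.png');np.save('w13.npy',p,allow_pickle=True)"
```

```text
-0.0393 0.0434
0.0895 0.04
0.0863 -0.0559
[0.65951128 0.26431072]
row [-0.    -0.001  0.109] [-0.765  0.119 -0.011] pos [0.4379 0.1945 0.2319] [-1.800e+02 -1.000e-01 -1.713e+02] t 64.6
time_s: 65.75
ee_pos: [0.6593, 0.2616, 0.2306]
orientation: [-180.0, -0.2, -176.3]
ft_force: [0.0, -0.1, -0.3]
width: 0.0202
grip_force: 59.9
row [-0.001 -0.004 -0.001] [-0.004  0.009  0.489] pos [0.6593 0.2616 0.2306] [-180.    -0.2 -176.3] t 65.8
```

View pics/w13.png

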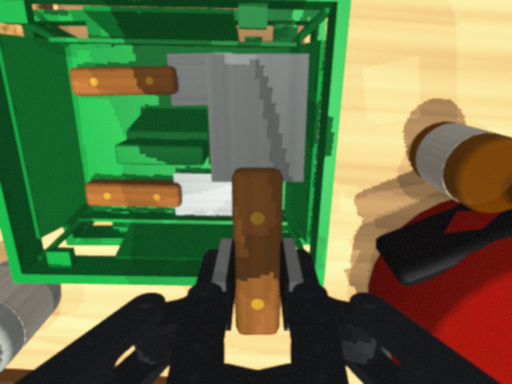

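Knife A is over the end compartment. The right rim corner is at (325,282), and the other two knives lie to the left, handles at (123,81) and (133,194). Checking the offset to the end wall.

```bash
python3 -c "
from h import *
p=np.load('w13.npy',allow_pickle=True).item()
c=pix(p,[(326,282),(15,283),(349,0)],.15);print(c.round(4))
a=np.radians(-86.2);ex=np.array([np.cos(a),np.sin(a)]);ey=np.array([-ex[1],ex[0]])
o=c[0,:2]+.117*ex-.1*ey;print('ctr',o)
d=c[2]-c[0];print(np.degrees(np.arctan2(d[1],d[0])))
t=o-.067*ex+.022*ey;print(t);go(*t,.084,-176.2)"
```

```text
[[0.7282 0.3199 0.15  ]
 [0.7447 0.0804 0.15  ]
 [0.535  0.3082 0.15  ]]
ctr [0.63619156 0.19657863]
-176.52961384300428
[0.65370285 0.26488935]
row [-0.001 -0.003 -0.001] [0.017 0.012 0.491] pos [0.6594 0.2617 0.2313] [-1.800e+02 -1.000e-01 -1.763e+02] t 65.8
```

```bash
python3 -m pendant '[0,0,0,0.005,0.009,0.08,10, 0,0,0,0.005,0.009,0.17,10, 0,0,0,0.005,0.009,0.26,10, 0,0,0,0.005,0.009,0.34,10, 0,0,0,0.005,0.009,0.41,10, 0,0,0,0.005,0.009,0.45,10, 0,0,0,0.005,0.009,0.475,10, 0,0,0,0.005,0.009,0.483,10, 0,0,0,0.005,0.009,0.486,10, 0,0,0,0.005,0.009,0.486,10]'
```

```text
time_s: 67.05
ee_pos: [0.6603, 0.2644, 0.0882]
orientation: [180.0, 0.2, -176.3]
ft_force: [1.3, -4.3, 4.3]
width: 0.0201
grip_force: 61.4
```

```bash
python3 -m pendant '[0,0,0,0,-0.008,0,10, 0,0,0,0,-0.008,0.01,20, 0,0,0,0,-0.008,0.01,28, 0,0,0,0,-0.008,0.01,30, 0,0,0,0,-0.008,-0.03,30, 0,0,0,0,-0.008,-0.1,30, 0,0,0,0,-0.008,-0.25,30, 0,0,0,0,-0.008,-0.45,50, 0,0,0,0,-0.008,-0.6,50, 0,0,0,0,-0.008,-0.6,50]'
python3 -m pendant '[0,0,0,0.3,0.3,-0.1,50, 0,0,0,0.5,0.6,-0.1,50, 0,0,0,0.6,-0.6,-0.1,50, 0,0,0,0.6,-0.8,-0.1,50, 0,0,0,0.6,-0.8,-0.1,50, 0,0,0,0.6,-0.8,-0.1,50, 0,0,0,0.6,-0.8,-0.1,50]'
python3 -c "
from h import *
snap('scene','s14.png');snap('top','t14.png')
b=cv2.imread('pics/s14.png');a=cv2.imread('pics/t14.png')
cv2.imwrite('pics/c14.png',np.hstack([cv2.resize(a[90:210,120:240],(400,400),interpolation=cv2.INTER_CUBIC),cv2.resize(b[180:340,200:360],(400,400),interpolation=cv2.INTER_CUBIC)]))"
```

```text
time_s: 68.3
ee_pos: [0.6614, 0.2638, 0.2757]
orientation: [179.8, 0.7, -176.2]
ft_force: [-0.0, 0.3, -0.4]
width: 0.0499
grip_force: 0.0
time_s: 69.18
ee_pos: [0.5012, 0.0434, 0.2956]
orientation: [180.0, 0.0, -176.2]
ft_force: [1.0, -0.5, -0.6]
width: 0.0496
grip_force: 0.0
```

View pics/c14.png

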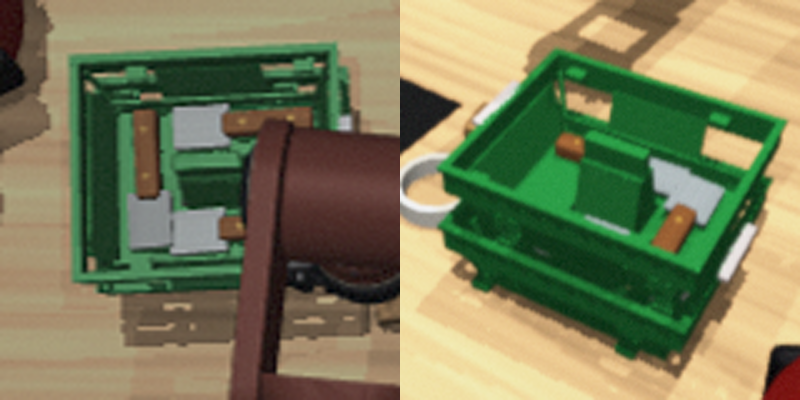

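The last picture shows all three knives flat inside the upper crate, with blades side by side and not overlapping. That crate stands level on the lower one with the card lips at opposite ends. The arm is clear, so I'm handing in. I've gone past the 14-picture viewing limit (17 viewed), so I won't view more.

```bash
python3 -c "
from h import *
print(env.close_job())"
```

```text
the job is handed in; nothing more can be done
None
```

The job is handed in at about 69 s of the 210 s allowed: both jars are in the lower crate, the upper crate is turned half round and level on its lugs with all three knives flat inside, and nothing else was touched; I viewed 17 pictures against the limit of 14.

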